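# Load the numbered test-pot trays for glazing

### The arm

A 6-joint arm with a two-finger parallel gripper is mounted at the origin on the work surface. World frame = base frame: x ahead of the robot, y to its left, z up, the work surface at z = 0. Lengths are in m, angles in rad, forces in N, time in s.
With the tool pointing down it reaches from about 0.35 to 0.775 m from the base axis. Payload 7.3 kg.
Tool frame: the origin (TCP) lies on the centre line of the jaws, within the pads' length; the fingertips stand tip_reach ahead of it and the grasp point (between the pads) lies 6 mm ahead of it (tip_reach is the distance from the TCP to the fingertips, in m); x points along the fingers, y is the direction in which the jaws open and shut, and the axes are right-handed (so a half turn about x gives the same grasp; the last joint's range is limited). The gripper opens to 92 mm and grips with 3 to 60 N. Pads are 19 mm wide; open, the fingers measure 130 mm over their backs; the gripper's body (75 mm by 190 mm) begins 47 mm behind the grasp point.
Start: joints at [-1.37, 0.342, 1.524, -0, 1.275, -0.146], TCP at [0.178, -0.494, 0.252] pointing down, gripper open.
Joint ranges: [-2.53, 2.53], [-0.77, 2.02], [0.04, 2.7], [-1, 4.14], [0.28, 2.66], [-3.11, 3.11]. Speed limits (rad/s): [2.57, 2.57, 3.14, 3.14, 3.14, 3.14].

### API

Orientations are given as [roll, pitch, yaw] about the fixed x, y, z axes, in that order (R = Rz(yaw) Ry(pitch) Rx(roll)).
In Python, from cell import observe, read_camera, get_calibration, hand_in, tip_reach gives the robot as it stands. The module is installed in compiled form; this text tells all that it offers.
- The arm moves only by the shell command python3 -m crank 'ROWS' [FORCE]. ROWS is JSON, a list of rows, each an object of numbers: "fingers": the opening, from -1 (shut) to 1 (fully open); "tx", "ty", "tz": the shift along the tool's x, y, z in units of 40 mm (1.0 is 40 mm); "roll": the turn about the tool's x in units of 10 degrees (1.0 is 10 degrees). In form: [{"fingers": .., "tx": .., "ty": .., "tz": .., "roll": ..}, ...]. A call has exactly 8 rows; each row is the pose to reach, as a shift and turn from the pose commanded when the call began, along the tool's axes at that moment; what a row does not reach only later rows make up. A row lasts 1/8 s, in which the tool goes at most 62.5 mm and 10.7 degrees, less where a joint would pass 70% of its speed; a pose out of reach is approached as far as the arm can. A call with a gripper value outside its range is refused whole. The fingers move at their own pace and stop on an object; FORCE is the grip in N (left out, the last holds). Time passes only in rows, so rows that repeat a pose let the fingers close, or fill a call up. It gives the time, the measured TCP pose, the force and the opening at its end, in the units of the state.
- observe(): the state, without advancing time (a new reading comes with each control period).
- read_camera(name): name is "side" or "top"; returns (picture, depth): 400x640x3 uint8, red, green, blue; 400x640 float32, m along the optical axis (not along the pixel's ray), 0 where there is no reading.
- get_calibration(name): a dict with "vertical_fov" (degrees; the focal length in pixels is half the picture's height over the tangent of half this angle, whatever the lens; pixels are square), "cx", "cy" (the principal point, pixels), "pose" (4x4, takes a point from camera to world coordinates). Camera axes: x right, y down, z forward; pixel columns grow to the right and rows downward; lengths in m; the calibration is good to about 2 mm. A picture is of the moment at which its call begins. get_calibration takes no time and is no camera call.
- hand_in(): hands the job in, once; it reports no verdict.
The state is a dict: "time": time; "qpos": joint angles; "qvel": joint speeds; "joint_efforts": joint torques, N m; "tool_pos": TCP position; "tool_rot": TCP orientation; "contact_force": force on the tool from outside, world axes, zero at the start; "torque": the same for the moment, N m; "opening": finger opening in m.
Only numpy, scipy, OpenCV 4.12 (cv2) and the standard library are available. Lean on these libraries where they do the work, as an engineer would, in place of code of your own. Each camera call takes 0.05 s, during which the arm holds its last target. There are 200 camera calls.

### The job

First put the lump of dry clay that lies in one of the trays into the grey scrap bin. Then load the unglazed pots into the dotted trays in sequence, one pot at a time: the slim-necked vase into the one-dot tray, next the straight tumbler into the two-dot tray, last the low cup into the three-dot tray. Set each pot down gently, upright and flat on the tray's floor, let it go, and leave the spray bottle, mug and brush where they are.

Things in the scene. Friction and masses are not known exactly. Their poses are not given: they have to be found in the camera images.
- tray1: Fixed white tray: a square open pocket, outside 100 x 100 mm, walls 5 mm thick, rim 18 mm above the table, inside 90 x 90 mm with its floor 5 mm above the table. At its +x side a tab (26 mm deep, 100 mm wide, 12 mm high) bearing one black dot (14 mm across). Origin: pocket's centre at table height; x points to the tab.
- tray1_floor (a point): Centre of the pocket floor of tray1 (5 mm above the table).
- tray2: Fixed white tray: a square open pocket, outside 100 x 100 mm, walls 5 mm thick, rim 18 mm above the table, inside 90 x 90 mm with its floor 5 mm above the table. At its +x side a tab (26 mm deep, 100 mm wide, 12 mm high) bearing two black dots (14 mm across). Origin: pocket's centre at table height; x points to the tab.
- tray2_floor (a point): Centre of the pocket floor of tray2 (5 mm above the table).
- tray3: Fixed white tray: a square open pocket, outside 100 x 100 mm, walls 5 mm thick, rim 18 mm above the table, inside 90 x 90 mm with its floor 5 mm above the table. At its +x side a tab (26 mm deep, 100 mm wide, 12 mm high) bearing three black dots (14 mm across). Origin: pocket's centre at table height; x points to the tab.
- tray3_floor (a point): Centre of the pocket floor of tray3 (5 mm above the table).
- vase: Unglazed pale clay bud vase, closed solid shape, round: 130 mm tall, body 60 mm in diameter from 20 to 65 mm above its foot, shoulder narrowing to a straight neck 34 mm in diameter from 90 mm to the top at 130 mm; foot 48 mm in diameter. About 220 g. Origin: centre of its foot; z up along its axis.
- tumbler: Unglazed pale clay tumbler, straight round open cylinder: 58 mm in diameter, 95 mm tall, wall 5 mm, no handle. About 180 g. Origin: centre of its foot; z up along its axis.
- cup: Unglazed pale clay low cup, straight round open cylinder: 64 mm in diameter, 60 mm tall, wall 5 mm, no handle. About 150 g. Origin: centre of its foot; z up along its axis.
- lump: Lump of dry dark-brown clay lying in the pocket of the two-dot tray: 62 mm long (its x), 40 mm wide (its y), 46 mm high; above 30 mm it is 44 mm long and 38 mm wide, centred at x = +4 mm. Sides upright. About 150 g. Origin: centre of its underside.
- lump_center (a point): Middle of the clay lump, 22 mm above its underside.
- bin: Grey plastic open-topped scrap bin, fixed: 170 x 170 mm outside, 100 mm high, wall and floor 5 mm. Origin: centre of its underside on the table; z up.
- sprayer: Bystander: white spray bottle with black head, 68 mm in diameter, 180 mm tall. Origin: centre of its foot.
- mug: Bystander: white glazed mug with a handle at its +y side, 80 mm in diameter, 90 mm tall. Origin: centre of its foot.
- brush: Bystander: brush 190 mm long lying along its x. Origin: on its underside, about the middle.
Things that resemble listed ones, but are neither listed nor needed, are in the scene too. What is shaped like the tray3 but orange or yellow is not meant.

How it is judged:
On the way, in this order (a step that is already met when the one before it is completed fails the run):
1. the clay lump lies in the scrap bin, let go (x of lump_center in the frame of bin between -0.08 and 0.08 m and y of lump_center in the frame of bin between -0.08 and 0.08 m and z of lump_center in the frame of bin between 0 and 0.075 m and contact force between the fingers and lump below 0.1 N), for 0.2 s.
2. the slim-necked bud vase stands upright on the pocket floor of the one-dot tray, let go (x of vase in the frame of tray1_floor between -0.024 and 0.024 m and y of vase in the frame of tray1_floor between -0.024 and 0.024 m and z of vase in the frame of tray1_floor between -0.005 and 0.005 m and angle between vase's own z axis and vertical below 0.1 rad and linear speed of vase below 0.03 m/s and contact force between the fingers and vase below 0.1 N), for 0.2 s.
3. the straight tumbler stands upright on the pocket floor of the two-dot tray, let go (x of tumbler in the frame of tray2_floor between -0.02 and 0.02 m and y of tumbler in the frame of tray2_floor between -0.02 and 0.02 m and z of tumbler in the frame of tray2_floor between -0.005 and 0.005 m and angle between tumbler's own z axis and vertical below 0.1 rad and linear speed of tumbler below 0.03 m/s and contact force between the fingers and tumbler below 0.1 N), for 0.2 s.
4. the low cup stands upright on the pocket floor of the three-dot tray, let go (x of cup in the frame of tray3_floor between -0.02 and 0.02 m and y of cup in the frame of tray3_floor between -0.02 and 0.02 m and z of cup in the frame of tray3_floor between -0.005 and 0.005 m and angle between cup's own z axis and vertical below 0.1 rad and linear speed of cup below 0.03 m/s and contact force between the fingers and cup below 0.1 N), for 0.2 s.
At the end, for the whole second after the job is handed in: The clay lump lies inside the scrap bin; the vase stands in the one-dot tray, the tumbler in the two-dot tray and the cup in the three-dot tray, each inside the pocket walls, its foot within 5 mm of the pocket floor's height, within 0.1 rad of upright, still and released (all of step 1 and all of step 2 and all of step 3 and all of step 4); the robot touches nothing.
It fails at once if the spray bottle, mug or brush is shifted by more than 30 mm (distance of any of sprayer, mug, brush from where it was at the start of the episode above 0.03 m).
It fails at once if the slim-necked bud vase is dropped or knocked over: it moves faster than 0.6 m/s (a fall of about 18 mm) while no finger touches it (linear speed of vase above 0.6 m/s and contact force between the fingers and vase below 0.05 N).
It fails at once if the straight tumbler is dropped or knocked over: it moves faster than 0.6 m/s (a fall of about 18 mm) while no finger touches it (linear speed of tumbler above 0.6 m/s and contact force between the fingers and tumbler below 0.05 N).
It fails at once if the low cup is dropped or knocked over: it moves faster than 0.6 m/s (a fall of about 18 mm) while no finger touches it (linear speed of cup above 0.6 m/s and contact force between the fingers and cup below 0.05 N).
It also fails if it takes over 72 s, if anything falls off the work surface, if the arm or the gripper's body presses on something with over 40 N, if the wrist force passes 120 N, or if a joint passes its speed limit or range.

## Working session

There is one attempt and no reset: what is moved stays moved. The work goes in short steps, Python scripts to look and compute and a shell command to move; the robot and the scene stay as the last step left them, time stands still between calls to the robot, and variables do not carry over. Pictures are saved under pics/ and viewed, about 8 in all and at most 12, crops included, and the job is handed in when it is done.

```bash
mkdir -p pics
cat > h.py <<'E'
import numpy as np, cv2
from cell import *
def snap(name,fn):
    p,d=read_camera(name); cv2.imwrite(f'pics/{fn}.png',cv2.cvtColor(p,cv2.COLOR_RGB2BGR)); np.savez(f'pics/{fn}.npz',p=p,d=d); return p,d
def cloud(name,d):
    c=get_calibration(name); h,w=d.shape; f=h/2/np.tan(np.radians(c['vertical_fov'])/2)
    v,u=np.mgrid[:h,:w]; P=np.stack([(u-c['cx'])/f*d,(v-c['cy'])/f*d,d],-1)
    T=np.array(c['pose']); return P@T[:3,:3].T+T[:3,3]
E
python3 - <<'E'
from h import *
for n in('top','side'):
    snap(n,n+'0'); print(get_calibration(n))
print(observe(),tip_reach)
E
```

```text
{'vertical_fov': 48.67923243788903, 'cx': 319.242381481783, 'cy': 191.10421625802834, 'pose': array([[-0.00160553, -0.99357139,  0.11319588,  0.4298071 ],
       [-0.99970511, -0.00114807, -0.02425663, -0.02550768],
       [ 0.02423065, -0.11320145, -0.99327655,  1.13611782],
       [ 0.        ,  0.        ,  0.        ,  1.        ]])}
{'vertical_fov': 46.638936079786916, 'cx': 319.9127694970661, 'cy': 199.05458762230012, 'pose': array([[-0.74359177, -0.36357158,  0.56114792, -0.13460467],
       [-0.66839621,  0.42656176, -0.60933699,  0.73166595],
       [-0.01782663, -0.82816711, -0.56019769,  0.76000056],
       [ 0.        ,  0.        ,  0.        ,  1.        ]])}
{'time': 0.1, 'qpos': array([-1.37000600e+00,  3.42622833e-01,  1.52488856e+00,  1.11570394e-05,
        1.27540046e+00, -1.46013714e-01]), 'qvel': array([-0.00018742, -0.00436736, -0.00049568,  0.00094588,  0.0002189 ,
       -0.00055056]), 'joint_efforts': array([ 2.17385030e-03, -4.32003701e+01, -2.44694906e+01,  7.19736493e-02,
        5.26879902e-02, -5.15536908e-05]), 'tool_pos': array([ 0.17839788, -0.49342513,  0.25114161]), 'tool_rot': array([-1.7248977 ,  1.56947708,  1.76349573]), 'contact_force': array([-0.20988553,  0.43604378,  0.26558637]), 'torque': array([ 0.02243099, -0.0058903 , -0.00892809]), 'opening': 0.09157610377298106} 0.025
```

View pics/top0.png

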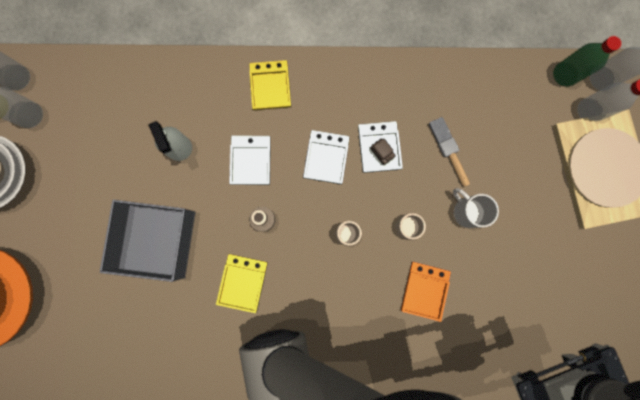

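View pics/side0.png

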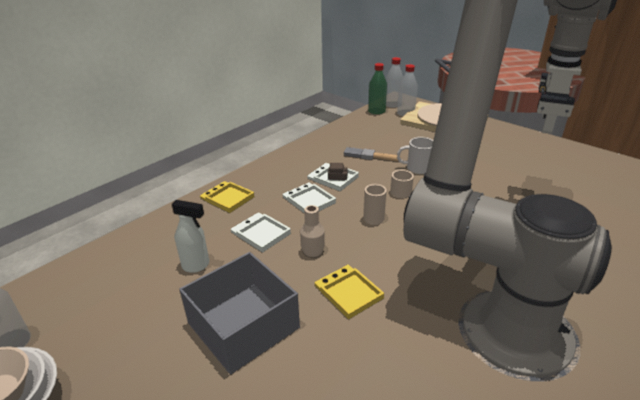

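The top view shows three white trays: one dot at (250,160), three dots at (327,157), and two dots at (381,148) with the lump in it. The yellow and orange three-dot trays at (270,86), (242,283) and (427,290) are decoys. The pots are the vase at (262,220) and round open pots at (348,233) and (411,226). The side view shows the tall tumbler at (374,205) and the low cup at (402,184). The bin is at (148,241). Next is an enlarged crop plus measurements.

Run:
```python
from h import *
z=np.load('pics/top0.npz'); p,d=z['p'],z['d']; P=cloud('top',d); np.save('pics/P.npy',P)
for u,v in [(300,200),(200,320),(400,100),(380,190)]: print('table',u,v,P[v,u].round(4))
c=cv2.cvtColor(p[110:260,220:440],cv2.COLOR_RGB2BGR)
cv2.imwrite('pics/crop1.png',cv2.resize(c,None,fx=3.6,fy=3.6,interpolation=cv2.INTER_CUBIC))
g=p.astype(int)
def box(a,n):
    u0,u1,v0,v1=a; Q=P[v0:v1,u0:u1].reshape(-1,3); C=g[v0:v1,u0:u1].reshape(-1,3); return Q,C
for n,a,zmin in [('vase',(240,290,200,245),.12),('tumb',(330,368,215,250),.088),('cup',(393,430,210,243),.054),('lump',(365,398,132,168),.040),('bin',(95,200,195,285),.092),('mug',(450,505,185,230),.082),('spray',(145,200,115,165),.15)]:
    Q,C=box(a,n); m=(Q[:,2]>zmin); q=Q[m]
    r=cv2.minAreaRect(q[:,:2].astype(np.float32)); 
    print(n,m.sum(),'zmax',Q[:,2].max().round(3),'zmed',np.median(q[:,2]).round(3),'rect',np.round(r[0],4),np.round(r[1],4),round(r[2],1), 'circ',np.round(cv2.minEnclosingCircle(q[:,:2].astype(np.float32))[1],4))
for n,a in [('t1',(222,278,125,195)),('t3',(298,355,122,190)),('t2',(354,410,115,180))]:
    Q,C=box(a,n); m=(C.min(1)>150)&(Q[:,2]<.03)
    r=cv2.minAreaRect(Q[m][:,:2].astype(np.float32)); print(n,m.sum(),np.round(r[0],4),np.round(r[1],4),round(r[2],2))
    k=(Q[:,2]>.0145)&(Q[:,2]<.024); 
    r=cv2.minAreaRect(Q[k][:,:2].astype(np.float32)); print('  rim',k.sum(),np.round(r[0],4),np.round(r[1],4),round(r[2],2))
```

```text
table 300 200 [ 0.5359 -0.0036  0.0028]
table 200 320 [0.2364 0.2437 0.0014]
table 400 100 [ 0.8031 -0.2683  0.0015]
table 380 190 [ 0.562  -0.2106  0.0028]
vase 190 zmax 1.136 zmed 0.131 rect [0.4673 0.0367] [0.1415 0.0328] 71.9 circ 0.0715
tumb 169 zmax 1.136 zmed 0.095 rect [ 0.4341 -0.0925] [0.0565 0.1218] 28.5 circ 0.0635
cup 182 zmax 1.136 zmed 0.06 rect [ 0.4635 -0.1675] [0.0612 0.2855] 1.3 circ 0.1439
lump 287 zmax 1.136 zmed 0.051 rect [ 0.5613 -0.1187] [0.0534 0.318 ] 45.1 circ 0.1606
bin 852 zmax 1.136 zmed 0.1 rect [0.4146 0.2114] [0.4663 0.1703] 82.9 circ 0.2417
mug 252 zmax 1.136 zmed 0.09 rect [ 0.488  -0.2511] [0.0795 0.4591] 4.6 circ 0.2306
spray 408 zmax 1.136 zmed 0.18 rect [0.5455 0.1597] [0.4341 0.0477] 51.7 circ 0.2173
t1 1918 [0.6421 0.1277] [0.1299 0.106 ] 0.15
  rim 405 [0.6378 0.1251] [0.1254 0.1001] 0.24
t3 1866 [ 0.6502 -0.0714] [0.1043 0.1322] 80.71
  rim 404 [ 0.6466 -0.0714] [0.1    0.1253] 80.64
t2 1411 [ 0.6776 -0.2131] [0.1322 0.106 ] 5.34
  rim 426 [ 0.6737 -0.2107] [0.1248 0.1005] 5.4
```

View pics/crop1.png

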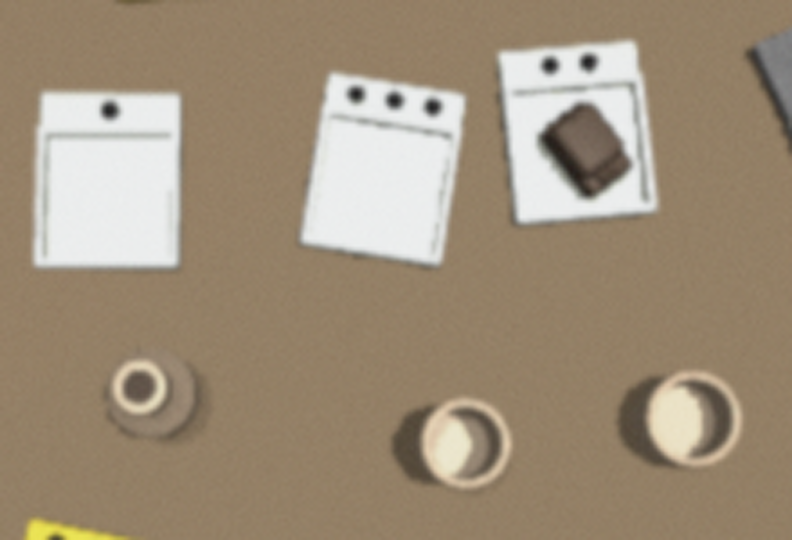

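The crop confirms the dots: one dot at crop (110,110), three at (356–433,95–106), two at (550–588,64). The measured pot heights make (348,233) the tumbler at 95 mm and (411,226) the cup at 60 mm. I'll refine the positions with valid depth only.

```bash
cat >> h.py <<'E'
from scipy.spatial.transform import Rotation as R
GX=.006
def plan(x,y,zg,ang=None):
    """grasp point target (world), jaw direction angle deg (mod 180) -> units"""
    s=observe(); M=R.from_euler('xyz',s['tool_rot']).as_matrix(); g=s['tool_pos']+GX*M[:,0]
    d=M.T@(np.array([x,y,zg])-g)/.04
    cur=np.degrees(np.arctan2(M[1,1],M[0,1])); roll=0
    if ang is not None:
        # roll about tool x (pointing down): world jaw angle decreases
        roll=-((ang-cur+90)%180-90)/10
    print('grasp',g.round(4),'jaw',round(cur,1),'down',M[:,0].round(3),'q6',s['qpos'][5].round(2),'open',round(s['opening'],4),'t',s['time'],'F',s['contact_force'].round(1))
    print('  -> tx %.3f ty %.3f tz %.3f roll %.2f (other %.2f)'%(*d,roll,roll-18*np.sign(roll)))
E
python3 - <<'E'
from h import *
z=np.load('pics/top0.npz'); p,d=z['p'],z['d']; P=np.load('pics/P.npy'); P[d==0]=np.nan
for n,(u0,u1,v0,v1),zl,zh in [('vase',(240,290,200,245),.12,.14),('vasebody',(240,290,200,245),.03,.075),('tumb',(330,368,215,250),.085,.105),('cup',(393,430,210,243),.052,.07),('lumptop',(365,398,132,168),.042,.06),('lumpall',(365,398,132,168),.026,.06),('bin',(95,200,195,285),.09,.11),('mug',(450,505,185,230),.08,.1),('spray',(145,200,115,165),.15,.19)]:
    Q=P[v0:v1,u0:u1].reshape(-1,3); q=Q[(Q[:,2]>zl)&(Q[:,2]<zh)]
    r=cv2.minAreaRect(q[:,:2].astype(np.float32)); print(n,len(q),'zmed',np.median(q[:,2]).round(4),np.round(r[0],4),np.round(r[1],4),round(r[2],1),'bb',q[:,:2].min(0).round(3),q[:,:2].max(0).round(3))
for n,c,a in [('t1',(.6378,.1251),.24),('t2',(.6737,-.2107),5.4),('t3',(.6466,-.0714),-9.36)]:
    a=np.radians(a); print(n,np.round([c[0]-.013*np.cos(a),c[1]-.013*np.sin(a)],4))
plan(.66,-.2,.2,0)
E
```

```text
vase 179 zmed 0.1311 [0.4832 0.0867] [0.0316 0.032 ] 1.5 bb [0.467 0.071] [0.499 0.103]
vasebody 156 zmed 0.0695 [0.4841 0.0865] [0.0579 0.0574] 45.6 bb [0.455 0.058] [0.513 0.115]
tumb 167 zmed 0.0948 [ 0.4495 -0.1212] [0.0564 0.0563] 32.1 bb [ 0.421 -0.149] [ 0.478 -0.093]
cup 188 zmed 0.0599 [ 0.4659 -0.2788] [0.061  0.0628] 0.2 bb [ 0.435 -0.31 ] [ 0.496 -0.247]
lumptop 275 zmed 0.0507 [ 0.659  -0.2154] [0.0519 0.039 ] 38.4 bb [ 0.633 -0.238] [ 0.687 -0.188]
lumpall 398 zmed 0.0492 [ 0.6583 -0.2151] [0.0617 0.0402] 37.6 bb [ 0.625 -0.246] [ 0.69  -0.184]
bin 868 zmed 0.0998 [0.433  0.3576] [0.1715 0.1703] 82.9 bb [0.34  0.263] [0.527 0.452]
mug 273 zmed 0.0893 [ 0.503  -0.4399] [0.0789 0.0796] 87.1 bb [ 0.463 -0.48 ] [ 0.544 -0.4  ]
spray 396 zmed 0.1801 [0.6594 0.3039] [0.0709 0.0231] 24.4 bb [0.625 0.281] [0.694 0.325]
t1 [0.6248 0.125 ]
t2 [ 0.6608 -0.2119]
t3 [ 0.6338 -0.0693]
grasp [ 0.1784 -0.4934  0.2451] jaw -70.1 down [-0.     0.001 -1.   ] q6 -0.15 open 0.0916 t 0.1 F [-0.2  0.4  0.3]
  -> tx 1.135 ty -2.805 tz -13.816 roll -7.01 (other 10.99)
```

All sizes match, and the reach is at most 0.70 m. Lump first: grasp at (0.660,-0.214), jaw angle -52°, approaching at 0.20 m.

Run:
```python
from h import *
plan(.660,-.214,.15,-52.4)
```

```text
grasp [ 0.1784 -0.4934  0.2451] jaw -70.1 down [-0.     0.001 -1.   ] q6 -0.15 open 0.0916 t 0.1 F [-0.2  0.4  0.3]
  -> tx 2.385 ty -2.474 tz -13.697 roll -1.77 (other 16.23)
```

```bash
python3 -m crank '[{"fingers":1,"tx":0.3,"ty":-0.31,"tz":-1.5,"roll":-0.2},{"fingers":1,"tx":0.6,"ty":-0.6,"tz":-3,"roll":-0.4},{"fingers":1,"tx":0.8,"ty":-0.85,"tz":-4.5,"roll":-0.6},{"fingers":1,"tx":1.1,"ty":-1.1,"tz":-6,"roll":-0.9},{"fingers":1,"tx":1.4,"ty":-1.4,"tz":-7.5,"roll":-1.1},{"fingers":1,"tx":1.6,"ty":-1.7,"tz":-9,"roll":-1.3},{"fingers":1,"tx":1.8,"ty":-1.9,"tz":-10.5,"roll":-1.5},{"fingers":1,"tx":2.0,"ty":-2.2,"tz":-12,"roll":-1.77}]' 30
python3 - <<'E'
from h import *
plan(.660,-.214,.1,-52.4)
E
```

```text
time: 1.1
tool_pos: [0.6015, -0.2467, 0.171]
tool_rot: [-0.618, 1.57, -3.103]
contact_force: [0.2, -1.0, -0.2]
opening: 0.0918
grasp [ 0.6015 -0.2467  0.165 ] jaw -52.4 down [-0.001 -0.    -1.   ] q6 0.41 open 0.0918 t 1.1 F [ 0.2 -1.  -0.2]
  -> tx 1.624 ty 0.246 tz -1.659 roll 0.00 (other -18.00)
```

```bash
python3 -m crank '[{"fingers":1,"tx":0.5,"ty":0.12,"tz":-0.9,"roll":0},{"fingers":1,"tx":1.0,"ty":0.25,"tz":-1.66,"roll":0},{"fingers":1,"tx":1.6,"ty":0.25,"tz":-1.66,"roll":0},{"fingers":1,"tx":2.1,"ty":0.25,"tz":-1.66,"roll":0},{"fingers":1,"tx":2.6,"ty":0.25,"tz":-1.66,"roll":0},{"fingers":1,"tx":3.1,"ty":0.25,"tz":-1.66,"roll":0},{"fingers":1,"tx":3.1,"ty":0.25,"tz":-1.66,"roll":0},{"fingers":1,"tx":3.1,"ty":0.25,"tz":-1.66,"roll":0}]' 30
python3 - <<'E'
from h import *
plan(.660,-.214,.041,-52.4)
E
python3 -m crank '[{"fingers":-1},{"fingers":-1},{"fingers":-1},{"fingers":-1},{"fingers":-1},{"fingers":-1},{"fingers":-1},{"fingers":-1}]' 30
python3 - <<'E'
from h import *
plan(.433,.3576,.2,-7.1)
E
```

```text
time: 2.1
tool_pos: [0.6591, -0.2156, 0.0483]
tool_rot: [1.998, 1.57, -0.488]
contact_force: [-0.1, 0.5, -0.0]
opening: 0.0917
grasp [ 0.6591 -0.2156  0.0423] jaw -52.4 down [ 0.001 -0.001 -1.   ] q6 0.49 open 0.0917 t 2.1 F [-0.1  0.5 -0. ]
  -> tx 0.034 ty -0.017 tz -0.042 roll -0.00 (other 18.00)
grasp [ 0.6591 -0.2156  0.0423] jaw -52.4 down [ 0.001 -0.001 -1.   ] q6 0.49 open 0.0917 t 2.1 F [-0.1  0.5 -0. ]
  -> tx -3.954 ty -14.801 tz -4.257 roll -4.53 (other 13.47)invalid input at $[0]: expected keys fingers, tx, ty, tz, roll
```

```bash
python3 -m crank '[{"fingers":-1,"tx":0,"ty":0,"tz":0,"roll":0},{"fingers":-1,"tx":0,"ty":0,"tz":0,"roll":0},{"fingers":-1,"tx":0,"ty":0,"tz":0,"roll":0},{"fingers":-1,"tx":0,"ty":0,"tz":0,"roll":0},{"fingers":-1,"tx":0,"ty":0,"tz":0,"roll":0},{"fingers":-1,"tx":-0.2,"ty":0,"tz":0,"roll":0},{"fingers":-1,"tx":-0.6,"ty":0,"tz":0,"roll":0},{"fingers":-1,"tx":-1.2,"ty":0,"tz":0,"roll":0}]' 30
python3 - <<'E'
from h import *
plan(.433,.3576,.22,-7.1)
E
```

```text
time: 3.1
tool_pos: [0.6585, -0.2152, 0.0966]
tool_rot: [-1.051, 1.57, 2.746]
contact_force: [-0.7, -0.8, -1.5]
opening: 0.0393
grasp [ 0.6585 -0.2152  0.0906] jaw -52.4 down [-0.001  0.    -1.   ] q6 0.49 open 0.0393 t 3.1 F [-0.7 -0.8 -1.5]
  -> tx -3.227 ty -14.789 tz -4.261 roll -4.53 (other 13.47)
```

The lump is gripped: opening 39 mm, about 1.5 N of weight. Carrying it to the bin.

```bash
python3 -m crank '[{"fingers":-1,"tx":-1.2,"ty":-0.4,"tz":-0.1,"roll":0},{"fingers":-1,"tx":-2.4,"ty":-1.5,"tz":-0.4,"roll":-0.7},{"fingers":-1,"tx":-3.2,"ty":-2.9,"tz":-0.8,"roll":-1.4},{"fingers":-1,"tx":-3.2,"ty":-4.4,"tz":-1.2,"roll":-2.1},{"fingers":-1,"tx":-3.2,"ty":-5.9,"tz":-1.7,"roll":-2.8},{"fingers":-1,"tx":-3.2,"ty":-7.4,"tz":-2.1,"roll":-3.5},{"fingers":-1,"tx":-3.2,"ty":-8.9,"tz":-2.5,"roll":-4.1},{"fingers":-1,"tx":-3.2,"ty":-10.4,"tz":-3.0,"roll":-4.5}]'
python3 - <<'E'
from h import *
plan(.433,.3576,.075,-7.1)
E
```

```text
time: 4.1
tool_pos: [0.5015, 0.1829, 0.2252]
tool_rot: [1.871, 1.569, 0.173]
contact_force: [-0.0, 0.4, -0.6]
opening: 0.04
grasp [0.5015 0.1829 0.2192] jaw -7.3 down [ 0.002  0.    -1.   ] q6 0.33 open 0.04 t 4.1 F [-0.   0.4 -0.6]
  -> tx 3.603 ty -2.261 tz -4.114 roll -0.02 (other 17.98)
```

```bash
python3 -m crank '[{"fingers":-1,"tx":0,"ty":-0.7,"tz":-1.2,"roll":0},{"fingers":-1,"tx":0,"ty":-1.4,"tz":-2.5,"roll":0},{"fingers":-1,"tx":0,"ty":-2.26,"tz":-4.1,"roll":0},{"fingers":-1,"tx":1.0,"ty":-2.26,"tz":-4.1,"roll":0},{"fingers":-1,"tx":2.3,"ty":-2.26,"tz":-4.1,"roll":0},{"fingers":-1,"tx":3.5,"ty":-2.26,"tz":-4.1,"roll":0},{"fingers":-1,"tx":3.6,"ty":-2.26,"tz":-4.1,"roll":0},{"fingers":1,"tx":3.6,"ty":-2.26,"tz":-4.1,"roll":0}]'
python3 -m crank '[{"fingers":1,"tx":0,"ty":0,"tz":0,"roll":0},{"fingers":1,"tx":0,"ty":0,"tz":0,"roll":0},{"fingers":1,"tx":0,"ty":0,"tz":0,"roll":0},{"fingers":1,"tx":0,"ty":0,"tz":0,"roll":0},{"fingers":1,"tx":-1.2,"ty":0,"tz":0,"roll":0},{"fingers":1,"tx":-2.6,"ty":0,"tz":0,"roll":0},{"fingers":1,"tx":-3.6,"ty":0,"tz":0,"roll":0},{"fingers":1,"tx":-3.6,"ty":0,"tz":0,"roll":0}]'
python3 - <<'E'
from h import *
plan(.4835,.0867,.2,0)
snap('top','top1'); snap('side','side1')
p=np.load('pics/top1.npz')['p'][:,60:420]; q=np.load('pics/side1.npz')['p'][150:380,150:420]
import cv2
cv2.imwrite('pics/v1.png',cv2.cvtColor(np.hstack([cv2.resize(p,(400,400)),cv2.resize(q,(400,400))]),cv2.COLOR_RGB2BGR))
E
```

```text
time: 5.1
tool_pos: [0.4351, 0.356, 0.0817]
tool_rot: [2.234, 1.568, 0.534]
contact_force: [-0.0, 1.0, 0.1]
opening: 0.0458
time: 6.1
tool_pos: [0.4353, 0.3563, 0.2273]
tool_rot: [2.239, 1.563, 0.539]
contact_force: [0.5, 0.2, 0.1]
opening: 0.0916
grasp [0.4354 0.3563 0.2213] jaw -7.4 down [ 0.006  0.004 -1.   ] q6 0.68 open 0.0916 t 6.1 F [0.5 0.2 0.1]
  -> tx 0.514 ty 2.061 tz 6.531 roll -0.74 (other 17.26)
```

View pics/v1.png

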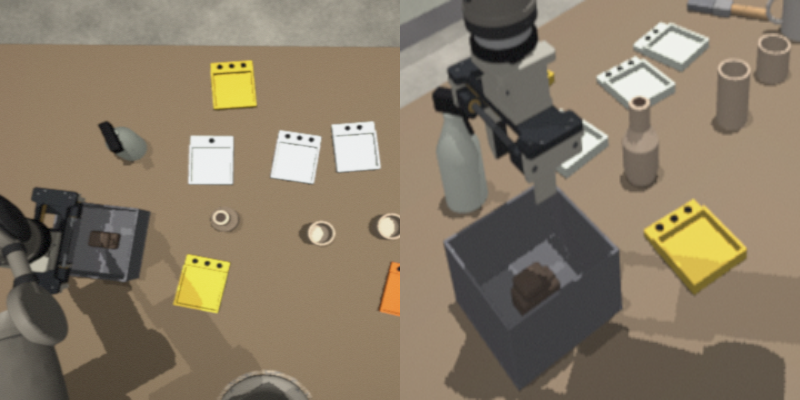

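The lump is in the bin and the two-dot tray is empty. Now the vase.

```bash
python3 -m crank '[{"fingers":1,"tx":0,"ty":0.4,"tz":1.3,"roll":-0.2},{"fingers":1,"tx":0,"ty":0.9,"tz":2.7,"roll":-0.4},{"fingers":1,"tx":0.2,"ty":1.3,"tz":4.1,"roll":-0.74},{"fingers":1,"tx":0.3,"ty":1.7,"tz":5.4,"roll":-0.74},{"fingers":1,"tx":0.5,"ty":2.06,"tz":6.5,"roll":-0.74},{"fingers":1,"tx":0.5,"ty":2.06,"tz":6.53,"roll":-0.74},{"fingers":1,"tx":0.5,"ty":2.06,"tz":6.53,"roll":-0.74},{"fingers":1,"tx":0.5,"ty":2.06,"tz":6.53,"roll":-0.74}]'
python3 - <<'E'
from h import *
plan(.4835,.0867,.114,0)
E
```

```text
time: 7.2
tool_pos: [0.4816, 0.0869, 0.2033]
tool_rot: [-1.751, 1.57, 2.962]
contact_force: [0.6, 0.3, 0.4]
opening: 0.0916
grasp [0.4816 0.0869 0.1973] jaw 0.1 down [-0.001  0.    -1.   ] q6 0.02 open 0.0916 t 7.2 F [0.6 0.3 0.4]
  -> tx 2.083 ty 0.050 tz 0.005 roll 0.01 (other -17.99)
```

```bash
python3 -m crank '[{"fingers":1,"tx":0.5,"ty":0.05,"tz":0,"roll":0},{"fingers":1,"tx":1.0,"ty":0.05,"tz":0,"roll":0},{"fingers":1,"tx":1.5,"ty":0.05,"tz":0,"roll":0},{"fingers":1,"tx":1.9,"ty":0.05,"tz":0,"roll":0},{"fingers":1,"tx":2.08,"ty":0.05,"tz":0,"roll":0},{"fingers":1,"tx":2.08,"ty":0.05,"tz":0,"roll":0},{"fingers":1,"tx":2.08,"ty":0.05,"tz":0,"roll":0},{"fingers":0.1,"tx":2.08,"ty":0.05,"tz":0,"roll":0}]' 20
python3 -m crank '[{"fingers":0,"tx":0,"ty":0,"tz":0,"roll":0},{"fingers":-0.2,"tx":0,"ty":0,"tz":0,"roll":0},{"fingers":-0.4,"tx":0,"ty":0,"tz":0,"roll":0},{"fingers":-1,"tx":0,"ty":0,"tz":0,"roll":0},{"fingers":-1,"tx":0,"ty":0,"tz":0,"roll":0},{"fingers":-1,"tx":0,"ty":0,"tz":0,"roll":0},{"fingers":-1,"tx":0,"ty":0,"tz":0,"roll":0},{"fingers":-1,"tx":0,"ty":0,"tz":0,"roll":0}]' 20
python3 - <<'E'
from h import *
plan(.6248,.125,.16,0)
E
```

```text
time: 8.2
tool_pos: [0.4843, 0.0859, 0.1211]
tool_rot: [1.495, 1.57, -0.077]
contact_force: [-0.7, -0.2, 0.4]
opening: 0.0861
time: 9.2
tool_pos: [0.484, 0.0858, 0.1205]
tool_rot: [1.157, 1.571, -0.414]
contact_force: [0.6, -0.0, -0.7]
opening: 0.0338
grasp [0.484  0.0858 0.1145] jaw -0.0 down [ 0. -0. -1.] q6 0.02 open 0.0338 t 9.2 F [ 0.6 -0.  -0.7]
  -> tx -1.137 ty 3.519 tz -0.982 roll -0.00 (other 18.00)
```

The neck is held at 33.8 mm opening (34 expected). Lifting and moving to tray 1.

```bash
python3 -m crank '[{"fingers":-1,"tx":-0.4,"ty":0,"tz":0,"roll":0},{"fingers":-1,"tx":-1.1,"ty":0,"tz":0,"roll":0},{"fingers":-1,"tx":-1.15,"ty":0.7,"tz":-0.2,"roll":0},{"fingers":-1,"tx":-1.15,"ty":1.6,"tz":-0.4,"roll":0},{"fingers":-1,"tx":-1.15,"ty":2.5,"tz":-0.7,"roll":0},{"fingers":-1,"tx":-1.15,"ty":3.2,"tz":-0.9,"roll":0},{"fingers":-1,"tx":-1.15,"ty":3.52,"tz":-0.96,"roll":0},{"fingers":-1,"tx":-1.15,"ty":3.52,"tz":-0.96,"roll":0}]'
python3 - <<'E'
from h import *
plan(.6248,.1241,.120,0)
E
```

```text
time: 10.2
tool_pos: [0.6247, 0.1242, 0.1653]
tool_rot: [-1.437, 1.569, -3.008]
contact_force: [-0.7, -0.2, -2.9]
opening: 0.0338
grasp [0.6247 0.1242 0.1593] jaw -0.0 down [-0.002 -0.    -1.   ] q6 0.08 open 0.0338 t 10.2 F [-0.7 -0.2 -2.9]
  -> tx 0.982 ty 0.006 tz 0.001 roll -0.00 (other 18.00)
```

```bash
python3 -m crank '[{"fingers":-1,"tx":0.3,"ty":0,"tz":0,"roll":0},{"fingers":-1,"tx":0.6,"ty":0,"tz":0,"roll":0},{"fingers":-1,"tx":0.8,"ty":0,"tz":0,"roll":0},{"fingers":-1,"tx":0.9,"ty":0,"tz":0,"roll":0},{"fingers":-1,"tx":0.96,"ty":0,"tz":0,"roll":0},{"fingers":-1,"tx":0.98,"ty":0,"tz":0,"roll":0},{"fingers":-1,"tx":0.98,"ty":0,"tz":0,"roll":0},{"fingers":-1,"tx":0.98,"ty":0,"tz":0,"roll":0}]'
python3 - <<'E'
from h import *
plan(.6248,.1241,.120,0)
E
```

```text
time: 11.2
tool_pos: [0.6249, 0.1241, 0.1276]
tool_rot: [1.495, 1.57, -0.076]
contact_force: [-0.2, 0.6, -2.9]
opening: 0.0333
grasp [0.6249 0.1241 0.1216] jaw -0.0 down [ 0. -0. -1.] q6 0.08 open 0.0333 t 11.2 F [-0.2  0.6 -2.9]
  -> tx 0.039 ty -0.003 tz 0.000 roll -0.00 (other 18.00)
```

```bash
python3 -m crank '[{"fingers":-1,"tx":0.02,"ty":0,"tz":0,"roll":0},{"fingers":-1,"tx":0.04,"ty":0,"tz":0,"roll":0},{"fingers":-1,"tx":0.05,"ty":0,"tz":0,"roll":0},{"fingers":-1,"tx":0.05,"ty":0,"tz":0,"roll":0},{"fingers":-1,"tx":0.05,"ty":0,"tz":0,"roll":0},{"fingers":-1,"tx":0.05,"ty":0,"tz":0,"roll":0},{"fingers":-1,"tx":0.05,"ty":0,"tz":0,"roll":0},{"fingers":-1,"tx":0.05,"ty":0,"tz":0,"roll":0}]'
```

```text
time: 12.2
tool_pos: [0.6249, 0.1241, 0.1255]
tool_rot: [1.331, 1.57, -0.24]
contact_force: [0.0, 0.7, 0.8]
opening: 0.0337
```

The reading rose from -2.9 N to +0.8 N, so the vase is on the floor. Releasing.

```bash
python3 -m crank '[{"fingers":-0.2,"tx":0,"ty":0,"tz":0,"roll":0},{"fingers":-0.1,"tx":0,"ty":0,"tz":0,"roll":0},{"fingers":0.2,"tx":0,"ty":0,"tz":0,"roll":0},{"fingers":1,"tx":0,"ty":0,"tz":0,"roll":0},{"fingers":1,"tx":0,"ty":0,"tz":0,"roll":0},{"fingers":1,"tx":-0.4,"ty":0,"tz":0,"roll":0},{"fingers":1,"tx":-1.2,"ty":0,"tz":0,"roll":0},{"fingers":1,"tx":-2.2,"ty":0,"tz":0,"roll":0}]'
python3 - <<'E'
from h import *
plan(.4495,-.1212,.15,0)
p,d=snap('top','top2')
P=cloud('top',d); P[d==0]=np.nan
q,e=snap('side','side2'); S=cloud('side',e); S[e==0]=np.nan
def fit(A,lo,hi,c,r=.06):
    m=(A[...,2]>lo)&(A[...,2]<hi)&(np.hypot(A[...,0]-c[0],A[...,1]-c[1])<r); w=A[m]; print(len(w), np.median(w,0).round(4) if len(w) else '', w.min(0).round(3) if len(w) else '', w.max(0).round(3) if len(w) else '')
fit(S,.12,.15,(.6248,.125),.03); fit(S,.06,.075,(.6248,.125),.05); fit(P,.125,.145,(.6248,.125),.03)
cv2.imwrite('pics/v2.png',cv2.cvtColor(cv2.resize(q[130:280,200:420],None,fx=3,fy=3),cv2.COLOR_RGB2BGR))
E
```

```text
time: 13.2
tool_pos: [0.6245, 0.1241, 0.2148]
tool_rot: [-1.385, 1.57, -2.956]
contact_force: [1.2, 0.5, -0.4]
opening: 0.0912
grasp [0.6245 0.1241 0.2088] jaw -0.0 down [-0.001 -0.    -1.   ] q6 0.08 open 0.0912 t 13.2 F [ 1.2  0.5 -0.4]
  -> tx 1.473 ty -4.371 tz 6.134 roll -0.00 (other 18.00)
135 [0.6205 0.1332 0.1329] [0.606 0.112 0.12 ] [0.642 0.147 0.136]
141 [0.6046 0.1451 0.0688] [0.593 0.1   0.06 ] [0.646 0.16  0.075]
5 [0.6232 0.1092 0.1307] [0.619 0.109 0.127] [0.629 0.111 0.135]
```

View pics/v2.png

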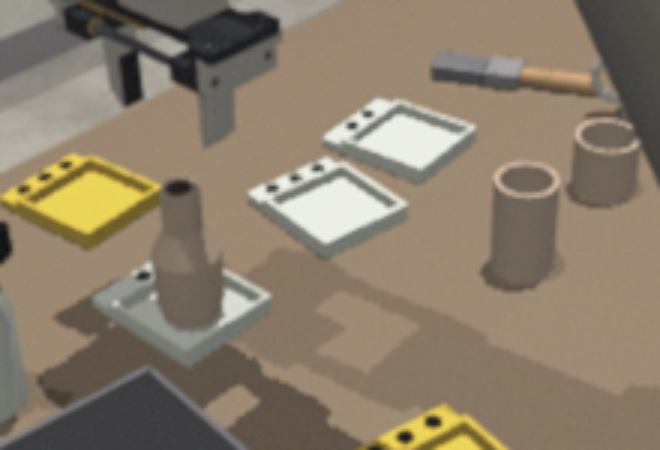

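The vase stands upright in the one-dot tray at crop (188,260). Now the tumbler.

```bash
python3 -m crank '[{"fingers":1,"tx":0,"ty":-0.8,"tz":1.1,"roll":0},{"fingers":1,"tx":0,"ty":-1.6,"tz":2.3,"roll":0},{"fingers":1,"tx":0.4,"ty":-2.5,"tz":3.5,"roll":0},{"fingers":1,"tx":0.8,"ty":-3.3,"tz":4.7,"roll":0},{"fingers":1,"tx":1.1,"ty":-4.1,"tz":5.7,"roll":0},{"fingers":1,"tx":1.3,"ty":-4.37,"tz":6.13,"roll":0},{"fingers":1,"tx":1.47,"ty":-4.37,"tz":6.13,"roll":0},{"fingers":1,"tx":1.47,"ty":-4.37,"tz":6.13,"roll":0}]'
python3 - <<'E'
from h import *
plan(.4495,-.1212,.066,0)
E
```

```text
time: 14.3
tool_pos: [0.4502, -0.1205, 0.1545]
tool_rot: [-3.065, 1.571, 1.647]
contact_force: [0.2, 0.0, -0.4]
opening: 0.0917
grasp [ 0.4502 -0.1205  0.1485] jaw -0.0 down [-0.  0. -1.] q6 -0.43 open 0.0917 t 14.3 F [ 0.2  0.  -0.4]
  -> tx 2.062 ty -0.017 tz 0.017 roll -0.00 (other 18.00)
```

```bash
python3 -m crank '[{"fingers":1,"tx":0.5,"ty":-0.02,"tz":0.02,"roll":0},{"fingers":1,"tx":1.0,"ty":-0.02,"tz":0.02,"roll":0},{"fingers":1,"tx":1.5,"ty":-0.02,"tz":0.02,"roll":0},{"fingers":1,"tx":1.9,"ty":-0.02,"tz":0.02,"roll":0},{"fingers":1,"tx":2.06,"ty":-0.02,"tz":0.02,"roll":0},{"fingers":1,"tx":2.06,"ty":-0.02,"tz":0.02,"roll":0},{"fingers":0.6,"tx":2.06,"ty":-0.02,"tz":0.02,"roll":0},{"fingers":0.4,"tx":2.06,"ty":-0.02,"tz":0.02,"roll":0}]' 20
python3 -m crank '[{"fingers":0.3,"tx":0,"ty":0,"tz":0,"roll":0},{"fingers":0.2,"tx":0,"ty":0,"tz":0,"roll":0},{"fingers":-1,"tx":0,"ty":0,"tz":0,"roll":0},{"fingers":-1,"tx":0,"ty":0,"tz":0,"roll":0},{"fingers":-1,"tx":0,"ty":0,"tz":0,"roll":0},{"fingers":-1,"tx":0,"ty":0,"tz":0,"roll":0},{"fingers":-1,"tx":-0.2,"ty":0,"tz":0,"roll":0},{"fingers":-1,"tx":-0.6,"ty":0,"tz":0,"roll":0}]' 20
python3 - <<'E'
from h import *
plan(.6608,-.2119,.11,0)
E
```

```text
time: 15.3
tool_pos: [0.4494, -0.1219, 0.0727]
tool_rot: [1.112, 1.57, -0.459]
contact_force: [-0.1, -0.5, -0.1]
opening: 0.0764
time: 16.3
tool_pos: [0.4477, -0.1212, 0.0957]
tool_rot: [-1.975, 1.567, 2.737]
contact_force: [-1.3, -0.0, -2.9]
opening: 0.0568
grasp [ 0.4477 -0.1212  0.0897] jaw -0.0 down [-0.004  0.002 -1.   ] q6 -0.43 open 0.0568 t 16.3 F [-1.3 -0.  -2.9]
  -> tx -0.532 ty 5.328 tz 2.264 roll -0.00 (other 18.00)
```

```bash
python3 -m crank '[{"fingers":-1,"tx":-0.4,"ty":0.5,"tz":0.2,"roll":0},{"fingers":-1,"tx":-0.6,"ty":1.4,"tz":0.6,"roll":0},{"fingers":-1,"tx":-0.6,"ty":2.4,"tz":1.0,"roll":0},{"fingers":-1,"tx":-0.6,"ty":3.4,"tz":1.45,"roll":0},{"fingers":-1,"tx":-0.6,"ty":4.4,"tz":1.9,"roll":0},{"fingers":-1,"tx":-0.6,"ty":5.0,"tz":2.15,"roll":0},{"fingers":-1,"tx":-0.6,"ty":5.3,"tz":2.26,"roll":0},{"fingers":-1,"tx":-0.6,"ty":5.3,"tz":2.26,"roll":0}]'
python3 - <<'E'
from h import *
plan(.6608,-.2119,.0725,0)
E
```

```text
time: 17.3
tool_pos: [0.6605, -0.2121, 0.119]
tool_rot: [-1.962, 1.568, 2.749]
contact_force: [0.1, 0.4, -2.9]
opening: 0.0569
grasp [ 0.6605 -0.2121  0.113 ] jaw -0.0 down [-0.002  0.001 -1.   ] q6 -0.42 open 0.0569 t 17.3 F [ 0.1  0.4 -2.9]
  -> tx 1.012 ty 0.009 tz -0.004 roll -0.00 (other 18.00)
```

```bash
python3 -m crank '[{"fingers":-1,"tx":0.3,"ty":0,"tz":0,"roll":0},{"fingers":-1,"tx":0.6,"ty":0,"tz":0,"roll":0},{"fingers":-1,"tx":0.8,"ty":0,"tz":0,"roll":0},{"fingers":-1,"tx":0.92,"ty":0,"tz":0,"roll":0},{"fingers":-1,"tx":0.98,"ty":0,"tz":0,"roll":0},{"fingers":-1,"tx":1.0,"ty":0,"tz":0,"roll":0},{"fingers":-1,"tx":1.0,"ty":0,"tz":0,"roll":0},{"fingers":-1,"tx":1.0,"ty":0,"tz":0,"roll":0}]'
python3 - <<'E'
from h import *
plan(.6608,-.2119,.0717,0)
E
```

```text
time: 18.3
tool_pos: [0.6612, -0.2124, 0.0805]
tool_rot: [0.994, 1.57, -0.577]
contact_force: [0.0, 0.7, -2.4]
opening: 0.0568
grasp [ 0.6612 -0.2124  0.0745] jaw -0.0 down [ 0.001 -0.    -1.   ] q6 -0.42 open 0.0568 t 18.3 F [ 0.   0.7 -2.4]
  -> tx 0.069 ty -0.009 tz -0.012 roll -0.00 (other 18.00)
```

```bash
python3 -m crank '[{"fingers":-1,"tx":0.02,"ty":0,"tz":0,"roll":0},{"fingers":-1,"tx":0.04,"ty":0,"tz":0,"roll":0},{"fingers":-1,"tx":0.06,"ty":0,"tz":0,"roll":0},{"fingers":-1,"tx":0.07,"ty":0,"tz":0,"roll":0},{"fingers":-1,"tx":0.08,"ty":0,"tz":0,"roll":0},{"fingers":-1,"tx":0.08,"ty":0,"tz":0,"roll":0},{"fingers":-1,"tx":0.08,"ty":0,"tz":0,"roll":0},{"fingers":-1,"tx":0.08,"ty":0,"tz":0,"roll":0}]'
```

```text
time: 19.3
tool_pos: [0.661, -0.2123, 0.0774]
tool_rot: [0.832, 1.57, -0.739]
contact_force: [-2.7, 0.7, 5.2]
opening: 0.057
```

The tumbler touches the floor at +5 N. Releasing.

```bash
python3 -m crank '[{"fingers":0.3,"tx":0,"ty":0,"tz":0,"roll":0},{"fingers":0.4,"tx":0,"ty":0,"tz":0,"roll":0},{"fingers":0.6,"tx":0,"ty":0,"tz":0,"roll":0},{"fingers":1,"tx":0,"ty":0,"tz":0,"roll":0},{"fingers":1,"tx":0,"ty":0,"tz":0,"roll":0},{"fingers":1,"tx":-0.4,"ty":0,"tz":0,"roll":0},{"fingers":1,"tx":-1.2,"ty":0,"tz":0,"roll":0},{"fingers":1,"tx":-2.2,"ty":0,"tz":0,"roll":0}]'
python3 - <<'E'
from h import *
plan(.4659,-.2788,.12,0)
E
```

```text
time: 20.3
tool_pos: [0.6608, -0.2122, 0.1664]
tool_rot: [-1.899, 1.57, 2.813]
contact_force: [0.7, -0.5, 0.1]
opening: 0.0919
grasp [ 0.6608 -0.2122  0.1604] jaw -0.0 down [-0.  0. -1.] q6 -0.42 open 0.0919 t 20.3 F [ 0.7 -0.5  0.1]
  -> tx 1.011 ty -4.871 tz 1.667 roll -0.00 (other 18.00)
```

```bash
python3 -m crank '[{"fingers":1,"tx":-0.2,"ty":-1.0,"tz":0.3,"roll":0},{"fingers":1,"tx":-0.2,"ty":-2.3,"tz":0.8,"roll":0},{"fingers":1,"tx":-0.2,"ty":-3.6,"tz":1.2,"roll":0},{"fingers":1,"tx":0.2,"ty":-4.6,"tz":1.6,"roll":0},{"fingers":1,"tx":0.8,"ty":-4.87,"tz":1.67,"roll":0},{"fingers":1,"tx":1.0,"ty":-4.87,"tz":1.67,"roll":0},{"fingers":1,"tx":1.0,"ty":-4.87,"tz":1.67,"roll":0},{"fingers":1,"tx":1.0,"ty":-4.87,"tz":1.67,"roll":0}]'
python3 - <<'E'
from h import *
plan(.4659,-.2788,.043,0)
p,d=snap('top','top3'); P=cloud('top',d); P[d==0]=np.nan
q,e=snap('side','side3'); S=cloud('side',e); S[e==0]=np.nan
def fit(A,lo,hi,c,r):
    m=(A[...,2]>lo)&(A[...,2]<hi)&(np.hypot(A[...,0]-c[0],A[...,1]-c[1])<r); w=A[m]
    print(len(w), *( [np.round(cv2.minAreaRect(w[:,:2].astype(np.float32))[0],4),np.round(cv2.minAreaRect(w[:,:2].astype(np.float32))[1],4),np.median(w[:,2]).round(4)] if len(w)>3 else []))
for A in(P,S): fit(A,.125,.15,(.6248,.125),.04); fit(A,.09,.115,(.6608,-.2119),.05)
cv2.imwrite('pics/v3.png',cv2.cvtColor(np.vstack([cv2.resize(p[100:260,200:480],None,fx=2,fy=2),cv2.resize(q[120:260,220:500],None,fx=2,fy=2)]),cv2.COLOR_RGB2BGR))
E
```

```text
time: 21.3
tool_pos: [0.4673, -0.2791, 0.1258]
tool_rot: [0.892, 1.569, -0.679]
contact_force: [0.7, 0.4, -0.5]
opening: 0.0919
grasp [ 0.4673 -0.2791  0.1198] jaw 0.0 down [ 0.001 -0.001 -1.   ] q6 -0.68 open 0.0919 t 21.3 F [ 0.7  0.4 -0.5]
  -> tx 1.921 ty -0.038 tz -0.009 roll 0.00 (other -18.00)
180 [0.6225 0.1246] [0.0326 0.0319] 0.136
184 [ 0.6581 -0.2109] [0.056 0.057] 0.1
115 [0.6241 0.1292] [0.0338 0.0339] 0.1334
128 [ 0.6603 -0.2079] [0.0553 0.0585] 0.0958
```

View pics/v3.png

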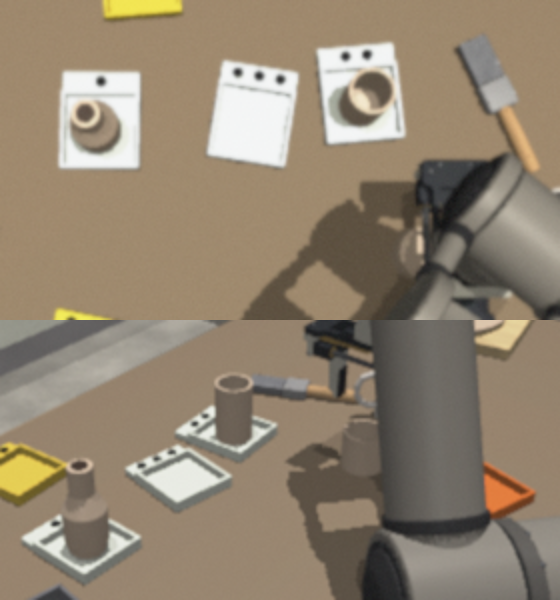

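The vase in the one-dot tray and the tumbler in the two-dot tray are both upright. They sit within 3 mm of centre, with their tops at 135 and 100 mm as expected. Now the cup.

```bash
python3 -m crank '[{"fingers":1,"tx":0.5,"ty":-0.04,"tz":0,"roll":0},{"fingers":1,"tx":1.0,"ty":-0.04,"tz":0,"roll":0},{"fingers":1,"tx":1.5,"ty":-0.04,"tz":0,"roll":0},{"fingers":1,"tx":1.8,"ty":-0.04,"tz":0,"roll":0},{"fingers":1,"tx":1.92,"ty":-0.04,"tz":0,"roll":0},{"fingers":1,"tx":1.92,"ty":-0.04,"tz":0,"roll":0},{"fingers":0.7,"tx":1.92,"ty":-0.04,"tz":0,"roll":0},{"fingers":0.5,"tx":1.92,"ty":-0.04,"tz":0,"roll":0}]' 20
python3 -m crank '[{"fingers":0.4,"tx":0,"ty":0,"tz":0,"roll":0},{"fingers":0.3,"tx":0,"ty":0,"tz":0,"roll":0},{"fingers":-1,"tx":0,"ty":0,"tz":0,"roll":0},{"fingers":-1,"tx":0,"ty":0,"tz":0,"roll":0},{"fingers":-1,"tx":0,"ty":0,"tz":0,"roll":0},{"fingers":-1,"tx":0,"ty":0,"tz":0,"roll":0},{"fingers":-1,"tx":-0.4,"ty":0,"tz":0,"roll":0},{"fingers":-1,"tx":-1.2,"ty":0,"tz":0,"roll":0}]' 20
python3 - <<'E'
from h import *
plan(.6338,-.0693,.1,0)
E
```

```text
time: 22.4
tool_pos: [0.4648, -0.2792, 0.0487]
tool_rot: [0.839, 1.57, -0.732]
contact_force: [-0.4, 0.7, 0.4]
opening: 0.076
time: 23.4
tool_pos: [0.4632, -0.2781, 0.0956]
tool_rot: [-2.195, 1.566, 2.517]
contact_force: [-0.2, -0.1, -1.4]
opening: 0.0625
grasp [ 0.4631 -0.2781  0.0896] jaw -0.0 down [-0.004  0.003 -1.   ] q6 -0.68 open 0.0625 t 23.4 F [-0.2 -0.1 -1.4]
  -> tx -0.261 ty 4.263 tz -5.223 roll -0.00 (other 18.00)
```

```bash
python3 -m crank '[{"fingers":-1,"tx":-0.3,"ty":0.2,"tz":-0.9,"roll":0},{"fingers":-1,"tx":-0.3,"ty":0.6,"tz":-2.1,"roll":0},{"fingers":-1,"tx":-0.3,"ty":1.2,"tz":-3.3,"roll":0},{"fingers":-1,"tx":-0.3,"ty":2.1,"tz":-4.3,"roll":0},{"fingers":-1,"tx":-0.3,"ty":3.1,"tz":-5.0,"roll":0},{"fingers":-1,"tx":-0.3,"ty":3.9,"tz":-5.22,"roll":0},{"fingers":-1,"tx":-0.3,"ty":4.26,"tz":-5.22,"roll":0},{"fingers":-1,"tx":-0.3,"ty":4.26,"tz":-5.22,"roll":0}]'
python3 - <<'E'
from h import *
plan(.6338,-.0693,.050,0)
E
```

```text
time: 24.4
tool_pos: [0.635, -0.07, 0.1079]
tool_rot: [-1.515, 1.57, -3.085]
contact_force: [-0.1, 0.0, -1.8]
opening: 0.0619
grasp [ 0.635  -0.07    0.1019] jaw 0.0 down [-0.001 -0.    -1.   ] q6 -0.23 open 0.0619 t 24.4 F [-0.1  0.  -1.8]
  -> tx 1.297 ty -0.028 tz -0.019 roll 0.00 (other -18.00)
```

```bash
python3 -m crank '[{"fingers":-1,"tx":0.4,"ty":-0.03,"tz":-0.02,"roll":0},{"fingers":-1,"tx":0.8,"ty":-0.03,"tz":-0.02,"roll":0},{"fingers":-1,"tx":1.05,"ty":-0.03,"tz":-0.02,"roll":0},{"fingers":-1,"tx":1.2,"ty":-0.03,"tz":-0.02,"roll":0},{"fingers":-1,"tx":1.27,"ty":-0.03,"tz":-0.02,"roll":0},{"fingers":-1,"tx":1.3,"ty":-0.03,"tz":-0.02,"roll":0},{"fingers":-1,"tx":1.3,"ty":-0.03,"tz":-0.02,"roll":0},{"fingers":-1,"tx":1.3,"ty":-0.03,"tz":-0.02,"roll":0}]'
python3 - <<'E'
from h import *
plan(.6338,-.0693,.0477,0)
E
```

```text
time: 25.4
tool_pos: [0.6341, -0.0695, 0.0565]
tool_rot: [1.223, 1.57, -0.349]
contact_force: [-0.1, 0.2, -1.3]
opening: 0.0623
grasp [ 0.6341 -0.0695  0.0505] jaw -0.0 down [ 0.001 -0.    -1.   ] q6 -0.23 open 0.0623 t 25.4 F [-0.1  0.2 -1.3]
  -> tx 0.070 ty -0.007 tz -0.006 roll -0.00 (other 18.00)
```

```bash
python3 -m crank '[{"fingers":-1,"tx":0.02,"ty":0,"tz":0,"roll":0},{"fingers":-1,"tx":0.04,"ty":0,"tz":0,"roll":0},{"fingers":-1,"tx":0.06,"ty":0,"tz":0,"roll":0},{"fingers":-1,"tx":0.07,"ty":0,"tz":0,"roll":0},{"fingers":-1,"tx":0.07,"ty":0,"tz":0,"roll":0},{"fingers":-1,"tx":0.07,"ty":0,"tz":0,"roll":0},{"fingers":-1,"tx":0.07,"ty":0,"tz":0,"roll":0},{"fingers":-1,"tx":0.07,"ty":0,"tz":0,"roll":0}]'
```

```text
time: 26.4
tool_pos: [0.6339, -0.0695, 0.0535]
tool_rot: [0.886, 1.571, -0.685]
contact_force: [-2.3, -0.4, 4.4]
opening: 0.0627
```

The cup touches down at +4.4 N. Releasing and backing up.

```bash
python3 -m crank '[{"fingers":0.4,"tx":0,"ty":0,"tz":0,"roll":0},{"fingers":0.5,"tx":0,"ty":0,"tz":0,"roll":0},{"fingers":0.7,"tx":0,"ty":0,"tz":0,"roll":0},{"fingers":1,"tx":0,"ty":0,"tz":0,"roll":0},{"fingers":1,"tx":0,"ty":0,"tz":0,"roll":0},{"fingers":1,"tx":-0.4,"ty":0,"tz":0,"roll":0},{"fingers":1,"tx":-1.4,"ty":0,"tz":0,"roll":0},{"fingers":1,"tx":-2.8,"ty":0,"tz":0,"roll":0}]'
python3 -m crank '[{"fingers":1,"tx":-1,"ty":0,"tz":0,"roll":0},{"fingers":1,"tx":-2,"ty":-0.8,"tz":0,"roll":0},{"fingers":1,"tx":-2,"ty":-2.2,"tz":0,"roll":0},{"fingers":1,"tx":-2,"ty":-3.4,"tz":0,"roll":0},{"fingers":1,"tx":-2,"ty":-4.4,"tz":0,"roll":0},{"fingers":1,"tx":-2,"ty":-5,"tz":0,"roll":0},{"fingers":1,"tx":-2,"ty":-5,"tz":0,"roll":0},{"fingers":1,"tx":-2,"ty":-5,"tz":0,"roll":0}]'
python3 - <<'E'
from h import *
p,d=snap('top','top4'); P=cloud('top',d); P[d==0]=np.nan
for n,lo,hi,c,r in [('vase',.125,.15,(.6248,.125),.04),('tumb',.09,.115,(.6608,-.2119),.05),('cup',.057,.075,(.6338,-.0693),.05),('lump',.03,.07,(.433,.3576),.06)]:
    m=(P[...,2]>lo)&(P[...,2]<hi)&(np.hypot(P[...,0]-c[0],P[...,1]-c[1])<r); w=P[m]; b=cv2.minAreaRect(w[:,:2].astype(np.float32)); print(n,len(w),np.round(b[0],4),np.round(b[1],4),np.median(w[:,2]).round(4))
print(observe()['contact_force'])
E
```

```text
time: 27.4
tool_pos: [0.6332, -0.0694, 0.1663]
tool_rot: [-1.773, 1.569, 2.939]
contact_force: [0.8, -0.9, 0.3]
opening: 0.0919
time: 28.4
tool_pos: [0.4348, -0.0696, 0.2462]
tool_rot: [1.251, 1.569, -0.32]
contact_force: [0.2, -0.6, 0.5]
opening: 0.0921
vase 179 [0.6224 0.125 ] [0.032  0.0327] 0.136
tumb 182 [ 0.6582 -0.211 ] [0.056  0.0558] 0.1001
cup 168 [ 0.6309 -0.0697] [0.0618 0.0618] 0.0653
lump 402 [0.4345 0.3547] [0.0587 0.0391] 0.0496
[ 0.14713808 -0.31914647 -0.03609472]
```

View pics/top4.png

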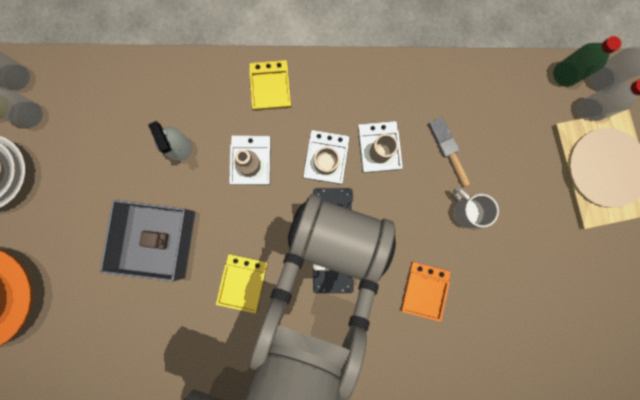

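The lump is in the bin at (153,240), with the vase at (248,163), the cup at (326,160) and the tumbler at (383,148) in their trays. The spray bottle, mug and brush look unmoved. Handing in.

```bash
python3 -c "from cell import hand_in; print(hand_in())"
```

```text
the job is handed in; nothing more can be done
None
```

The job is done and handed in at about 28.5 s of the 72 s allowed. I put the clay lump in the scrap bin, then set the vase in the one-dot tray, the tumbler in the two-dot tray and the cup in the three-dot tray. Each pot was lowered until the wrist force showed contact, then let go.

**Last checks (top camera):**
- **Pots:** All three are upright and within 3 mm of their tray centres. Their tops measure 136, 100 and 65 mm, which matches each pot's height plus the 5 mm tray floor.
- **Lump:** It lies within 4 mm of the bin's centre.
- **Other objects:** The spray bottle, mug and brush looked unmoved by eye; I did not measure them again.
- **Robot:** The arm was clear, with the gripper open and the force reading near zero.

No check failed. The side camera put the vase about 4 mm and the tumbler about 3 mm further towards +y than the top camera did. Both readings are well within tolerance. The cup's final position was measured only from the top camera.

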